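# Sort the culture dishes for the incubators and the colony count

### The arm

A 7-joint arm with a two-finger parallel gripper is mounted at the origin on the work surface; the furniture and walls round the work are solid. World frame = base frame: x ahead of the robot, y to its left, z up, the work surface at z = 0. Lengths are in m, angles in rad, forces in N, time in s.
With the tool pointing down it reaches from about 0.4 to 0.9 m from the base axis. Payload 5.5 kg.
Tool frame: the origin (TCP) lies midway between the tips of the shut fingers; the grasp point (between the pads) lies 19 mm behind it (manip.grip_depth is the distance from the TCP to the grasp point, in m); z points along the fingers, y is the line along which they close (so a half turn about z gives the same grasp; the last joint's range is limited). The gripper opens to 92 mm and grips with 3 to 60 N. Pads are 19 mm wide; open, the fingers measure 130 mm over their backs; the gripper's body (75 mm by 190 mm) begins 47 mm behind the grasp point.
Start: joints at [-0.858, 0.501, -0.427, 1.55, 0.221, 1.138, -0.21], TCP at [0.283, 0.585, 0.227] pointing down, gripper open.
Joint ranges: [-2.88, 2.88], [-0.31, 2.03], [-1.54, 1.56], [0.2, 2.42], [-1.41, 4.55], [0.19, 2.02], [-2.57, 2.57]. Speed limits (rad/s): [2.57, 2.57, 3.14, 3.14, 3.14, 3.14, 3.14].

### API

Orientations are given as a unit quaternion [x, y, z, w].
In Python, from bench import manip, effector, viewer gives the robot as it stands. Calls block until the motion is done:
- manip.move_pose(position, orientation): joint-space move of the TCP to a pose.
- manip.servo_line(position, ori=None, vel=0.15): straight line of the TCP; ori=None keeps the orientation; vel is the mean speed in m/s.
- manip.movej(angles): joint-space move.
- effector.open_jaws() and effector.close(f_grip=None): open the fingers fully, or close them until they stop; f_grip is the grip in N (None keeps the last).
- manip.sleep(seconds).
- manip.solve_ik(position, orientation): joint angles nearest the present ones, or None.
- viewer.get_image(name): name is "scene" or "top" or "wrist"; returns the picture (400x640x3 uint8, red, green, blue); there is no depth.
- viewer.get_calibration(name): a dict with "vfov" (degrees; the focal length in pixels is half the picture's height over the tangent of half this angle, whatever the lens; pixels are square), "cx", "cy" (the principal point, pixels), "dist_coeffs" ([k1, k2, p1, p2, k3] as OpenCV has them; the pictures are not rectified), "eye" and "attitude" of the camera in the world. Camera axes: x right, y down, z forward; pixel columns grow to the right and rows downward; lengths in m; the calibration is good to about 2 mm. A picture is of the moment at which its call begins: read the wrist's pose just before it. get_calibration takes no time and is no camera call; for the wrist camera it gives the pose at the moment of the call.
A pose or a line that the arm cannot do raises manip.PlanningError and nothing moves.
- manip.hand_in(): hands the job in; it is judged then, once.
Readings, each from a call of its own:
- manip.current_clock(): time.
- manip.current_q(): joint angles.
- manip.current_joint_velocities(): joint speeds.
- manip.current_tau(): joint torques, N m.
- manip.current_tool_pos(): TCP position.
- manip.current_tcp_rot(): TCP orientation.
- manip.current_force(): force on the tool from outside, world axes, zero at the start.
- manip.current_wrist_torque(): the same for the moment, N m.
- manip.current_finger_gap(): finger opening in m.
- manip.current_gripper_force(): force on a finger pad.
Only numpy, scipy, OpenCV 4.12 (cv2) and the standard library are available. Lean on these libraries where they do the work, as an engineer would, in place of code of your own. Each camera call takes 0.05 s, during which the arm holds its last target. There are 200 camera calls.

### The job

Sort the five culture dishes: stack the two with red medium in the red carrier and the two with blue medium in the blue carrier, one squarely on the other between the guides, and lay the cream dish with the grown colonies on the tilted counting light box, flat on the panel and resting against the middle of its ledge. Keep every dish lid up, do not tip any of them over, and leave the bench timer where it is.

Things in the scene. Friction and masses are not known exactly. Their poses are not given: they have to be found in the camera images.
- dish_red_a: Clear closed culture dish filled with red medium, one of two alike (either may be the lower). Origin: centre of the underside, z up. 58 mm across the lid skirt (54 mm over the lowest 4 mm), 15 mm high to the flat lid top with a 1 mm bead round it; 30 g, rigid, lid fixed on. Round: yaw is of no account. Loose, lid up.
- dish_red_b: The other culture dish with red medium, exactly like dish_red_a in size and origin.
- dish_blue_a: Clear closed culture dish filled with blue medium, one of two alike (either may be the lower), same size and origin as dish_red_a.
- dish_blue_b: The other culture dish with blue medium, exactly like dish_blue_a.
- dish_grown: Clear closed culture dish with cream medium and about twenty dark purple colonies (dots 3 to 6 mm), same size and origin as dish_red_a.
- carrier_red: Fixed carrier, red base plate 116 (x) x 86 mm (y), top 8 mm above the origin, which is on the worktop under the centre of the dish place. z up. Holds two dishes, one on the other. Four steel wire guides, 44 mm high, splayed at the top, 3.5 mm clear of a dish, leave its +y and -y sides open 50 mm wide for fingers. A tab at the +x end is 27 mm high.
- carrier_blue: The same fixed carrier with a blue base plate. Guides: 5 mm thick, 35 degrees either side of the +x and -x axes, upright 35 mm from the centre up to 22 mm height, then splaying to 39.5 mm. All else as carrier_red.
- counter_panel: White panel, grey grid, tilted 22 degrees, of the fixed counting light box: x -16 to 122, y -72 to 72 mm, top edge 79 mm up. Origin: on the surface at the middle of the ledge's upper face, 33 mm above the worktop; x up the slope, y along the ledge, z out of the panel. Ledge: 112 mm long, 11 mm proud. A seated dish has its origin at (29, 0, 0) mm, z along z. Not slippery: a dish stays where let go.
- timer: White bench timer with a display and three keys, 59 x 65 x 22 mm, loose, lying flat among the dishes; origin at the centre of its underside. To be left where it is.
Mind the look-alikes: they are no part of the job. Leave any turquoise or yellow look-alike of the dish_grown alone.

How it is judged:
At the end, for the whole second after the job is handed in: Red dishes in the red carrier, blue in the blue: centred to 9 mm, level, one at 8 and one at 23 mm height (each 3 mm); grown dish flat on the panel, within 5 mm of the ledge and 15 mm of its middle; flat to 0.08 rad, released, at rest; timer moved under 20 mm (horizontal distance between each of dish_red_a, dish_red_b and carrier_red below 0.009 m and angle between each of dish_red_a, dish_red_b, dish_blue_a, dish_blue_b's own z axis and vertical below 0.08 rad and ((z of dish_red_a in the frame of carrier_red between 0.005 and 0.011 m and z of dish_red_b in the frame of carrier_red between 0.02 and 0.026 m) or (z of dish_red_b in the frame of carrier_red between 0.005 and 0.011 m and z of dish_red_a in the frame of carrier_red between 0.02 and 0.026 m)) and horizontal distance between each of dish_blue_a, dish_blue_b and carrier_blue below 0.009 m and ((z of dish_blue_a in the frame of carrier_blue between 0.005 and 0.011 m and z of dish_blue_b in the frame of carrier_blue between 0.02 and 0.026 m) or (z of dish_blue_b in the frame of carrier_blue between 0.005 and 0.011 m and z of dish_blue_a in the frame of carrier_blue between 0.02 and 0.026 m)) and x of dish_grown in the frame of counter_panel between 0.024 and 0.034 m and y of dish_grown in the frame of counter_panel between -0.015 and 0.015 m and z of dish_grown in the frame of counter_panel between -0.003 and 0.003 m and angle between the z axis of dish_grown and the z axis of counter_panel, either way round below 0.08 rad and linear speed of each of dish_red_a, dish_red_b, dish_blue_a, dish_blue_b, dish_grown below 0.01 m/s and contact force between each of dish_red_a, dish_red_b, dish_blue_a, dish_blue_b, dish_grown and the fingers below 0.05 N and distance of timer from where it was at the start of the episode below 0.02 m); the robot touches nothing.
It fails at once if a dish is tipped over (leaning more than 57 degrees) (angle between any of dish_red_a, dish_red_b, dish_blue_a, dish_blue_b, dish_grown's own z axis and vertical above 1 rad).
It also fails if it takes over 112 s, if anything falls off the work surface, if the arm or the gripper's body presses on something with over 40 N, if the wrist force passes 120 N, or if a joint passes its speed limit or range.

## Working session

There is one attempt and no reset: what is moved stays moved. The work goes in short steps, each a Python script; the robot and the scene stay as the last script left them, time stands still between calls to the robot, and variables do not carry over. Pictures are saved under pics/ and viewed, at most 14 in all, crops included, and the job is handed in when it is done.

```bash
ls; mkdir -p pics
python3 - <<'E'
from bench import manip, effector, viewer
import cv2
for n in ("scene","top"):
    im=viewer.get_image(n); cv2.imwrite(f"pics/{n}0.png",im[:,:,::-1]); print(n,viewer.get_calibration(n))
print(manip.current_clock(),manip.current_tool_pos(),manip.current_tcp_rot(),manip.current_finger_gap(),manip.grip_depth)
E
```

```text
pics
scene {'vfov': 47.76148833705508, 'cx': 331.4392619458172, 'cy': 198.76086662179105, 'dist_coeffs': array([-0.06739203,  0.        ,  0.        ,  0.        ,  0.        ]), 'eye': array([ 1.07089424, -0.43999531,  1.08095585]), 'attitude': array([ 0.81147282,  0.49943897, -0.15482602, -0.26096261])}
top {'vfov': 43.63835337453805, 'cx': 319.31321939942865, 'cy': 197.4133080838691, 'dist_coeffs': array([-0.03712896,  0.        ,  0.        ,  0.        ,  0.        ]), 'eye': array([ 0.16012004, -0.0811004 ,  1.55437668]), 'attitude': array([-0.70117872,  0.70613552, -0.07754881,  0.06088696])}
0.1 [0.28239364 0.58476667 0.22577951] [ 2.22992781e-01  9.74819707e-01 -8.40710848e-04 -2.28967478e-04] 0.09163880227599643 0.0188
```

View pics/scene0.png

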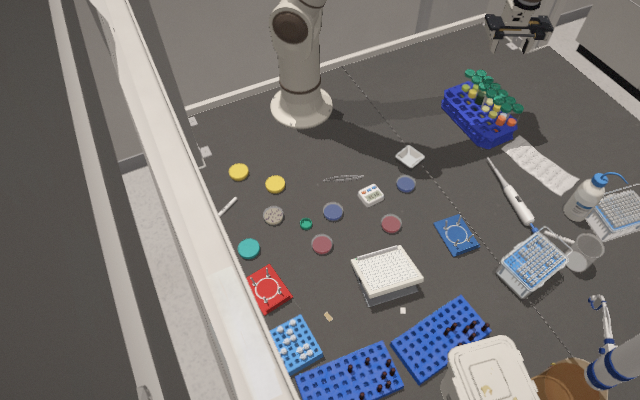

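View pics/top0.png

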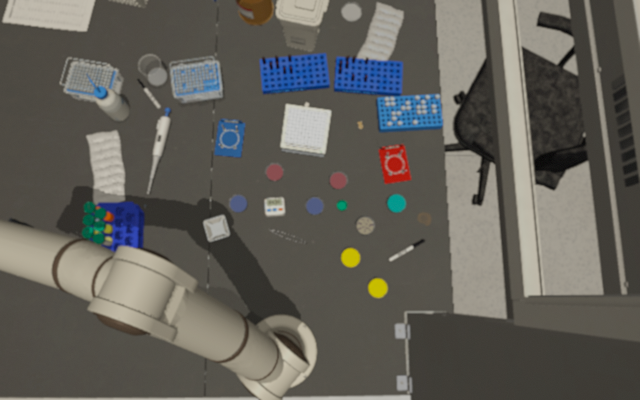

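The scene view shows the arm at the top, with the red carrier near (267,289), the light box near (387,272) and the blue carrier near (457,235). The top view has the red dishes at (275,172) and (339,180), the blue dishes at (237,203) and (314,205), and the cream dish at (365,226). The timer is at (275,206), the red carrier at (396,163), the blue carrier at (230,138) and the light box at (305,130).

```bash
cat > h.py <<'E'
from bench import manip, effector, viewer
import cv2, numpy as np
from scipy.spatial.transform import Rotation as R
def grab(n):
    c=viewer.get_calibration(n); return viewer.get_image(n),c
def ray(c,uv):
    f=200/np.tan(np.radians(c["vfov"]/2)); K=np.array([[f,0,c["cx"]],[0,f,c["cy"]],[0,0,1]])
    p=cv2.undistortPoints(np.array(uv,float).reshape(-1,1,2),K,c["dist_coeffs"]).reshape(-1,2)
    return R.from_quat(c["attitude"]).apply(np.c_[p,np.ones(len(p))])
def onz(c,uv,z):
    d=ray(c,uv); e=c["eye"]; return e+d*((z-e[2])/d[:,2])[:,None]
def cross(c1,u1,c2,u2):
    d1,d2=ray(c1,u1)[0],ray(c2,u2)[0]
    s=np.linalg.lstsq(np.c_[d1,-d2],c2["eye"]-c1["eye"],rcond=None)[0]
    a,b=c1["eye"]+s[0]*d1,c2["eye"]+s[1]*d2; return (a+b)/2,np.linalg.norm(a-b)
def blobs(im,lo,hi,amin=30):
    hsv=cv2.cvtColor(im,cv2.COLOR_RGB2HSV); m=cv2.inRange(hsv,np.array(lo),np.array(hi))
    m=cv2.morphologyEx(m,cv2.MORPH_CLOSE,np.ones((3,3)))
    cs=cv2.findContours(m,cv2.RETR_EXTERNAL,cv2.CHAIN_APPROX_NONE)[0]
    return sorted([c for c in cs if cv2.contourArea(c)>=amin],key=cv2.contourArea)[::-1]
E
python3 - <<'E'
from h import *
for n in ("top","scene"):
    im,c=grab(n)
    hsv=cv2.cvtColor(im,cv2.COLOR_RGB2HSV)
    P={"top":dict(red=(275,172),blue=(314,205),cream=(365,226),cr=(384,163),cb=(219,138)),"scene":dict(red=(322,244),blue=(333,212),cream=(273,215),cr=(255,283),cb=(447,235))}[n]
    print(n,{k:hsv[v[1],v[0]].tolist() for k,v in P.items()})
    for nm,lo,hi in (("reddish",(165,60,60),(180,255,255)),("blueish",(105,60,50),(130,255,255)),("redc",(0,200,100),(6,255,255)),("cream",(8,20,90),(25,110,255)),("white",(0,0,190),(180,40,255))):
        for b in blobs(im,lo,hi)[:7]:
            m=cv2.moments(b); u=(m["m10"]/m["m00"],m["m01"]/m["m00"]); 
            print(nm,np.round(u,1),cv2.contourArea(b),np.round(onz(c,u,.01)[0,:2],4))
E
```

```text
top {'red': [179, 109, 136], 'blue': [113, 94, 127], 'cream': [21, 52, 142], 'cr': [2, 177, 174], 'cb': [107, 99, 144]}
reddish [274.3 172. ] 151.0 [0.5498 0.0233]
reddish [337.6 180.4] 147.5 [ 0.5215 -0.1777]
blueish [387.9  94.1] 4514.0 [ 0.8141 -0.3491]
blueish [294.1  73. ] 2366.0 [ 0.8884 -0.0391]
blueish [125.6 224.2] 1468.5 [0.3848 0.4841]
blueish [229.4 138.1] 953.0 [0.6631 0.1688]
blueish [238.2 203.4] 189.5 [0.4488 0.1356]
blueish [314.3 205.8] 185.0 [ 0.4402 -0.1031]
blueish [95.5 90.9] 180.0 [0.8275 0.6137]
redc [393.5 166.5] 297.5 [ 0.5666 -0.3579]
redc [394.4 163.9] 125.0 [ 0.5752 -0.3613]
cream [546.5 192.7] 22031.5 [ 0.4789 -0.8504]
cream [163.6 308.9] 21245.0 [0.1264 0.3536]
cream [473.8 238.5] 7949.0 [ 0.3331 -0.6026]
cream [457.6  53. ] 4612.5 [ 0.9636 -0.5927]
cream [50.  13.8] 2404.0 [1.1105 0.7948]
cream [106.6 165.4] 2243.0 [0.5739 0.5574]
cream [300.4  21.2] 2012.5 [ 1.0789 -0.0603]
white [305.2 128.1] 1782.0 [ 0.6961 -0.0754]
white [55.2 13.7] 1573.0 [1.1109 0.7772]
white [525.1 202.2] 1224.0 [ 0.4481 -0.7772]
white [307.3 351.3] 256.5 [-0.0004 -0.079 ]
white
[... 435 characters left out ...]
474.4 118.6] 2215.5 [0.3193 0.4944]
blueish [456.1 235. ] 1067.5 [0.6632 0.1664]
blueish [521.9 265.3] 407.5 [0.8216 0.2699]
blueish [611.8 366.2] 236.5 [1.1347 0.2895]
blueish [602.8 178.7] 209.5 [0.7078 0.701 ]
cream [417.7 177.9] 156080.0 [0.4465 0.181 ]
cream [105.  217.9] 7147.5 [ 0.1694 -0.6955]
cream [124.8 121.1] 5112.5 [-0.1955 -0.5622]
cream [159.8 393.5] 60.0 [ 0.7061 -0.6782]
white [196.4 219.3] 18335.5 [ 0.2919 -0.4602]
white [490.8 370.8] 4247.0 [1.003  0.0223]
white [148.4 213.1] 2302.5 [ 0.2093 -0.5783]
white [385.7 269. ] 2081.5 [ 0.6643 -0.0621]
white [542.3 168.5] 1400.0 [0.59   0.5536]
white [398.   40.8] 384.5 [-0.1617  0.4909]
white [187.3 351.7] 323.5 [ 0.6417 -0.5929]
```

```bash
cat >> h.py <<'E'
def down(a):  # tool down, closing line at angle a from world x
    return (R.from_euler('z',a-np.pi/2)*R.from_quat([0,1,0,0])).as_quat() if False else R.from_matrix(np.c_[[np.sin(a),-np.cos(a),0],[np.cos(a),np.sin(a),0],[0,0,-1]]).as_quat()
E
sed -i 's/return (R.from_euler.*if False else /return /' h.py
python3 - <<'E'
from h import *
for a in (0,np.pi/2,-np.pi/2,np.pi): 
    print(round(a,2),R.from_quat(down(a)).as_matrix()[:,1].round(2)); 
    for p in ((.55,.12,.35),(.5,-.22,.35)):
        q=manip.solve_ik(p,down(a)); print(p,None if q is None else np.round(q,2))
c=viewer.get_calibration("wrist"); r=R.from_quat(manip.current_tcp_rot()).inv()
print(r.apply(c["eye"]-manip.current_tool_pos()),(r*R.from_quat(c["attitude"])).as_matrix().round(3),c["vfov"],c["dist_coeffs"])
E
```

```text
Traceback (most recent call last):
  File "h.py", line 22, in down
    return R.from_matrix(np.c_[[np.sin(a),-np.cos(a),0],[np.cos(a),np.sin(a),0],[0,0,-1]]).as_quat()
           ~~~~~~~~~~~~~^^^^^^^^^^^^^^^^^^^^^^^^^^^^^^^^^^^^^^^^^^^^^^^^^^^^^^^^^^^^^^^^^^
  File "scipy/spatial/transform/_rotation.pyx", line 1143, in scipy.spatial.transform._rotation.Rotation.from_matrix
ValueError: Non-positive determinant (left-handed or null coordinate frame) in rotation matrix 0: [[ 0.  1.  0.]
 [-1.  0.  0.]
 [ 0.  0. -1.]].
```

```bash
sed -i 's/\[np.sin(a),-np.cos(a),0\]/[-np.sin(a),np.cos(a),0]/' h.py
python3 - <<'E'
from h import *
for a in (0,np.pi/2,-np.pi/2,np.pi): 
    for p in ((.55,.12,.35),(.5,-.22,.35)):
        q=manip.solve_ik(p,down(a)); print(round(a,2),p,None if q is None else np.round(q,2))
c=viewer.get_calibration("wrist"); r=R.from_quat(manip.current_tcp_rot()).inv()
print(r.apply(c["eye"]-manip.current_tool_pos()),(r*R.from_quat(c["attitude"])).as_matrix().round(3),c["vfov"],c["dist_coeffs"])
E
```

```text
0 (0.55, 0.12, 0.35) [-0.15  0.22 -0.13  1.62  0.03  1.3  -0.29]
0 (0.5, -0.22, 0.35) [ 0.06  0.19  0.36  1.68 -0.07  1.29  0.43]
1.57 (0.55, 0.12, 0.35) [-0.01  0.23 -0.3   1.62  0.07  1.3   1.25]
1.57 (0.5, -0.22, 0.35) [ 0.07  0.19  0.34  1.67 -0.06  1.29  2.  ]
-1.57 (0.55, 0.12, 0.35) [-0.41  0.22  0.17  1.63 -0.04  1.3  -1.8 ]
-1.57 (0.5, -0.22, 0.35) [ 0.06  0.19  0.36  1.68 -0.07  1.29 -1.14]
3.14 (0.55, 0.12, 0.35) [ 0.67  0.5  -1.29  1.6   0.48  1.42  2.47]
3.14 (0.5, -0.22, 0.35) [-0.64  0.45  1.37  1.69 -0.45  1.37 -2.34]
[ 0.06648662 -0.00030969 -0.15857509] [[-0.001 -0.968 -0.251]
 [ 1.    -0.    -0.   ]
 [ 0.    -0.251  0.968]] 59.0686235613255 [-0.03581447  0.          0.          0.          0.        ]
```

Run:
```python
from h import *
for i,p in enumerate(((.56,.12,.28),(.52,-.17,.28))):
    manip.move_pose(p,down(0)); manip.sleep(.3)
    im,c=grab("wrist"); cv2.imwrite(f"pics/w{i}.png",im[:,:,::-1]); np.save(f"w{i}.npy",dict(im=im,c=c),allow_pickle=True)
print(manip.current_clock())
```

```text
3.9917
```

View pics/w0.png

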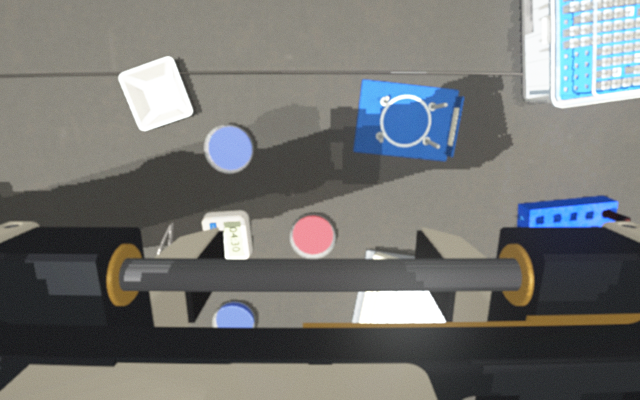

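View pics/w1.png

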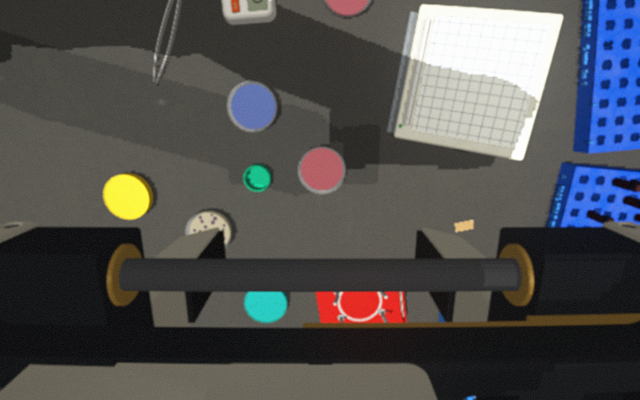

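w0 shows the blue carrier with its ring at (406,120) and its tab on the right, which is +x. Blue dish at (229,148), red dish at (313,236). w1 shows the light box with its ledge on the left (-x) side at about (400,75), the red dish at (321,170), the blue dish at (252,106) and the grown dish at (210,228). I need a clear view of the red carrier and the grown dish.

Run:
```python
from h import *
manip.move_pose((.5,-.37,.28),down(0)); manip.sleep(.3)
im,c=grab("wrist"); np.save("w2.npy",dict(im=im,c=c),allow_pickle=True)
cv2.imwrite("pics/w2.png",im[:,:,::-1])
w=[np.load(f"w{i}.npy",allow_pickle=True).item() for i in range(3)]
def crop(im,x,y,s,w): return cv2.resize(im[y:y+w*3//4,x:x+w],None,fx=s,fy=s,interpolation=cv2.INTER_CUBIC)
p,_=[],0
# project approx red carrier
c=w[2]["c"]; d=R.from_quat(c["attitude"]).inv().apply(np.array([.575,-.355,.008])-c["eye"]); f=200/np.tan(np.radians(c["vfov"]/2))
u=(d[:2]/d[2]*f+[c["cx"],c["cy"]]).astype(int); print(u)
a=crop(w[0]["im"],345,65,3,130); x,y=max(0,u[0]-65),max(0,u[1]-48); print(x,y)
b=crop(im,x,y,3,130)
k=crop(w[1]["im"],380,0,3,220)
cv2.imwrite("pics/crop.png",np.vstack([np.hstack([a,b])])[:,:,::-1])
```

```text
[380 148]
315 100
```

View pics/w2.png

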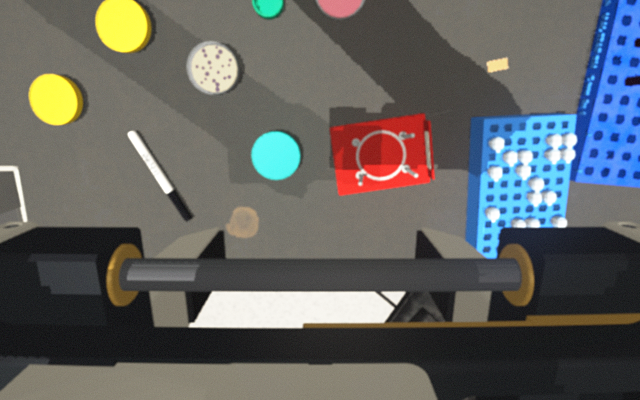

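View pics/crop.png

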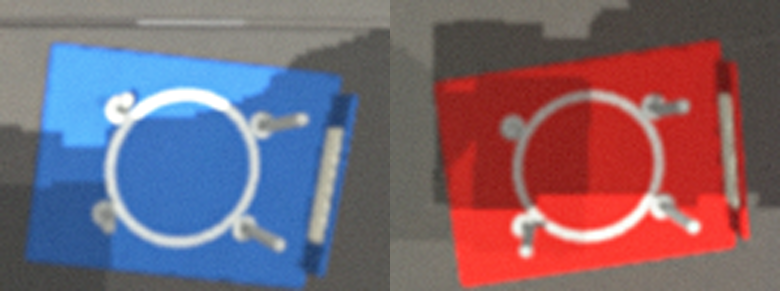

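w2 shows the red carrier with its ring at (381,155) and the tab at +x, and the grown dish at (213,68). The crops show the dish ring clearly on both carrier plates. Next I fit the rings, plate edges and dishes, and take a view over the light box.

Run:
```python
from h import *
manip.move_pose((.66,-.2,.3),down(0)); manip.sleep(.3)
im,c=grab("wrist"); np.save("w3.npy",dict(im=im,c=c),allow_pickle=True)
cv2.imwrite("pics/w3.png",im[:,:,::-1])
w=[np.load(f"w{i}.npy",allow_pickle=True).item() for i in range(4)]
def circ(p):
    s=np.linalg.lstsq(np.c_[2*p,np.ones(len(p))],(p**2).sum(1),rcond=None)[0]; r=np.sqrt(s[2]+s[0]**2+s[1]**2); 
    return s[:2],r
def carrier(v,lohi,win):
    im,c=v["im"],v["c"]; x0,y0,x1,y1=win; hsv=cv2.cvtColor(im,cv2.COLOR_RGB2HSV); m=np.zeros(im.shape[:2],np.uint8)
    for lo,hi in lohi: m[y0:y1,x0:x1]|=cv2.inRange(hsv,np.array(lo),np.array(hi))[y0:y1,x0:x1]
    cs,h=cv2.findContours(m,cv2.RETR_LIST,cv2.CHAIN_APPROX_NONE)
    cs=sorted(cs,key=cv2.contourArea)[::-1]
    out=onz(c,cs[0].reshape(-1,2).astype(float),.008)[:,:2]
    for k in cs[1:3]:
        q=onz(c,k.reshape(-1,2).astype(float),.008)[:,:2]; o,r=circ(q); print("  ring",o.round(4),r.round(4),np.abs(np.hypot(*(q-o).T)-r).max().round(4))
    q=onz(c,cs[1].reshape(-1,2).astype(float),.008)[:,:2]; o,_=circ(q)
    yaw=0
    for _ in range(4):
        l=(out-o)@np.array([[np.cos(yaw),-np.sin(yaw)],[np.sin(yaw),np.cos(yaw)]])
        A,B=[l[(abs(l[:,0])<38)&(s*l[:,1]>36)] for s in (1,-1)]
        sl=[np.polyfit(*k.T,1) for k in (A,B)]; yaw+=np.arctan(np.mean([k[0] for k in sl]))
    print("  yaw",round(yaw,4),np.round(sl,4).tolist(),"x range",l[:,0].min().round(4),l[:,0].max().round(4))
print("blue");carrier(w[0],[((100,130,50),(120,255,255))],(345,70,475,175))
print("red");carrier(w[2],[((0,150,60),(10,255,255)),((170,150,60),(180,255,255))],(320,105,445,205))
for i,v in enumerate(w):
    for nm,lo,hi in (("red",(165,60,60),(180,170,255)),("blue",(108,60,50),(130,175,255)),("cream",(8,15,90),(30,70,255))):
        for b in blobs(v["im"],lo,hi,300):
            (x,y),r=cv2.minEnclosingCircle(b); a=cv2.contourArea(b)
            if a/(np.pi*r*r)<.8 or y>215: continue
            m=cv2.moments(b);u=(m["m10"]/m["m00"],m["m01"]/m["m00"])
            q=onz(v["c"],b.reshape(-1,2).astype(float),.008)[:,:2]; o,rr=circ(q)
            print(i,nm,np.round(u,1),o.round(4),rr.round(4))
print(manip.current_clock())
```

```text
blue
  ring [0.6674 0.1675] 0.0373 0.0137
  ring [0.6628 0.168 ] 0.0255 0.0009Traceback (most recent call last):
  File "<stdin>", line 24, in <module>
  File "<stdin>", line 22, in carrier
    raise TypeError("expected non-empty vector for x")
TypeError: expected non-empty vector for x
```

View pics/w3.png

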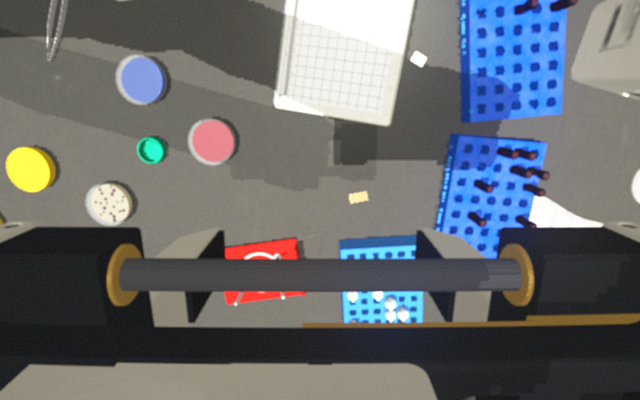

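```bash
cat >> h.py <<'E'
def circ(p):
    s=np.linalg.lstsq(np.c_[2*p,np.ones(len(p))],(p**2).sum(1),rcond=None)[0]; return s[:2],np.sqrt(s[2]+s[0]**2+s[1]**2)
E
cat > m.py <<'E'
from h import *
def carrier(v,lohi,win):
    im,c=v["im"],v["c"]; x0,y0,x1,y1=win; hsv=cv2.cvtColor(im,cv2.COLOR_RGB2HSV); m=np.zeros(im.shape[:2],np.uint8)
    for lo,hi in lohi: m[y0:y1,x0:x1]|=cv2.inRange(hsv,np.array(lo),np.array(hi))[y0:y1,x0:x1]
    cs,h=cv2.findContours(m,cv2.RETR_LIST,cv2.CHAIN_APPROX_NONE)
    Q=[onz(c,k.reshape(-1,2).astype(float),.008)[:,:2] for k in cs if len(k)>80]
    out=max(Q,key=lambda q:np.ptp(q[:,0])); F=[(circ(q),np.std(np.hypot(*(q-circ(q)[0]).T))) for q in Q]
    (o,r),e=min(F,key=lambda f:f[1]); print("  ring",o.round(4),r.round(4),e.round(5))
    yaw=0
    for _ in range(5):
        l=(out-o)@np.array([[np.cos(yaw),-np.sin(yaw)],[np.sin(yaw),np.cos(yaw)]])
        A,B=[l[(abs(l[:,0])<38)&(s*l[:,1]>34)] for s in (1,-1)]
        sl=[np.polyfit(*k.T,1) for k in (A,B)]; yaw+=np.arctan(np.mean([k[0] for k in sl]))
    print("  yaw",round(yaw,4),np.round(sl,4).tolist(),"x range",l[:,0].min().round(4),l[:,0].max().round(4))
def dishes(i,v):
    for nm,lo,hi in (("red",(165,60,60),(180,170,255)),("blue",(108,60,50),(130,175,255)),("cream",(8,15,90),(30,70,255))):
        for b in blobs(v["im"],lo,hi,300):
            (x,y),r=cv2.minEnclosingCircle(b); a=cv2.contourArea(b)
            if a/(np.pi*r*r)<.8 or y>215: continue
            q=onz(v["c"],b.reshape(-1,2).astype(float),.008)[:,:2]; o,rr=circ(q)
            print(i,nm,np.round((x,y),1),o.round(4),rr.round(4))
E
python3 - <<'E'
from m import *
manip.move_pose((.6,-.12,.3),down(0)); manip.sleep(.3)
im,c=grab("wrist"); np.save("w4.npy",dict(im=im,c=c),allow_pickle=True)
w=[np.load(f"w{i}.npy",allow_pickle=True).item() for i in range(5)]
print("blue");carrier(w[0],[((100,130,50),(120,255,255))],(345,70,475,175))
print("red");carrier(w[2],[((0,150,60),(10,255,255)),((170,150,60),(180,255,255))],(320,105,445,205))
for i,v in enumerate(w): dishes(i,v)
cv2.imwrite("pics/w4.png",cv2.resize(im[0:225,200:500],None,fx=2.6,fy=2.6,interpolation=cv2.INTER_CUBIC)[:,:,::-1])
print(manip.current_clock())
E
```

```text
blue
  ring [0.6628 0.168 ] 0.0255 0.00038Traceback (most recent call last):
  File "<stdin>", line 5, in <module>
  File "m.py", line 13, in carrier
    sl=[np.polyfit(*k.T,1) for k in (A,B)]; yaw+=np.arctan(np.mean([k[0] for k in sl]))
        ~~~~~~~~~~^^^^^^^^
    raise TypeError("expected non-empty vector for x")
TypeError: expected non-empty vector for x
```

```bash
sed -i 's/out=max(Q.*; F=/out=np.vstack(Q); F=/; s/len(k)>80/len(k)>30/' m.py
sed -i 's/min(F,key=lambda f:f\[1\])/min([f for f in F if f[0][1]>.02],key=lambda f:f[1])/' m.py
sed -i 's/    yaw=0$/    yaw=0; print("  ext",[(len(q),(q-o).min(0).round(3).tolist(),(q-o).max(0).round(3).tolist()) for q in Q])/' m.py
python3 - <<'E'
from m import *
w=[np.load(f"w{i}.npy",allow_pickle=True).item() for i in range(5)]
im=w[4]["im"]; cv2.imwrite("pics/w4.png",cv2.resize(im[0:225,200:500],None,fx=2.6,fy=2.6,interpolation=cv2.INTER_CUBIC)[:,:,::-1])
for i,v in enumerate(w): dishes(i,v)
for n,a in (("blue",(w[0],[((95,90,40),(125,255,255))],(340,70,475,175))),("red",(w[2],[((0,150,60),(10,255,255)),((170,150,60),(180,255,255))],(320,105,445,205)))):
    print(n)
    try: carrier(*a)
    except TypeError as e: print(e)
E
```

```text
0 blue [230.  147.5] [0.4506 0.1357] 0.0258
1 red [321.6 168.6] [ 0.523  -0.1797] 0.0257
1 blue [252.6 106.2] [ 0.4414 -0.1044] 0.0257
3 red [213.  140.5] [ 0.5236 -0.1796] 0.0259
3 blue [143.   80.1] [ 0.4423 -0.1045] 0.0263
4 red [278.   37.8] [0.551  0.0222] 0.0258
4 red [261.6 201.4] [ 0.5234 -0.1791] 0.0259
4 blue [195.8 144.5] [ 0.4421 -0.1041] 0.0261
blue
  ring [0.6629 0.168 ] 0.0261 0.00035
  ext [(87, [0.051, -0.031], [0.065, 0.018]), (126, [-0.026, -0.026], [0.026, 0.026]), (240, [-0.036, -0.033], [0.05, 0.033]), (339, [-0.062, -0.048], [0.068, 0.048])]
expected non-empty vector for x
red
  ring [ 0.5755 -0.3627] 0.0258 0.00037
  ext [(120, [-0.025, -0.026], [0.026, 0.026]), (85, [0.05, -0.019], [0.065, 0.032]), (240, [-0.038, -0.039], [0.049, 0.032]), (324, [-0.062, -0.051], [0.068, 0.051])]
expected non-empty vector for x
```

View pics/w4.png

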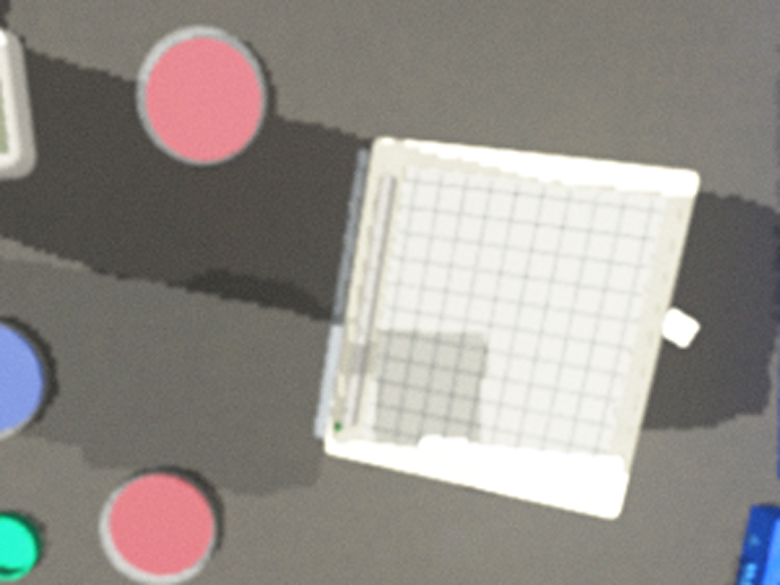

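```bash
sed -i 's/out=np.vstack(Q); F=/out=max(Q,key=lambda q:np.ptp(q[:,0])); F=/' m.py
python3 - <<'E'
from m import *
w=[np.load(f"w{i}.npy",allow_pickle=True).item() for i in range(5)]
for n,a in (("blue",(w[0],[((95,90,40),(125,255,255))],(340,70,475,175))),("red",(w[2],[((0,150,60),(10,255,255)),((170,150,60),(180,255,255))],(320,105,445,205)))):
    print(n)
    carrier(*a)
c=w[4]["c"]; S=lambda x,y:(200+(x+.5)/2.6-.5,(y+.5)/2.6-.5)
lo=[onz(c,S(*p),.027)[0,:2] for p in ((374,140),(328,452))]; hi=[onz(c,S(*p),.0787)[0,:2] for p in ((697,175),(615,517))]
le=[onz(c,S(*p),.033+.011*.927)[0,:2] for p in ((394,175),(361,425))]
print(np.round(lo,4),np.round(hi,4),np.round(le,4))
L=lambda a:np.linalg.norm(a[0]-a[1])
print("widths",L(lo),L(hi),L(le),"depth",np.linalg.norm(lo[0]-hi[0]),np.linalg.norm(lo[1]-hi[1]),"want .144,.112?,",.138*np.cos(np.radians(22)))
for a in(lo,hi,le): d=a[0]-a[1]; print("yaw",np.arctan2(-d[0],d[1]),np.mean(a,0))
for a,b in((lo[0],hi[0]),(lo[1],hi[1]),(np.mean(lo,0),np.mean(hi,0))): d=b-a; print("yaw side",np.arctan2(d[1],d[0]))
# grown
im=w[2]["im"]; h=cv2.cvtColor(im,cv2.COLOR_RGB2HSV); print(h[60:76:5,200:228:7].tolist())
g=cv2.cvtColor(im,cv2.COLOR_RGB2GRAY); m=(g[20:118,165:262]>110).astype(np.uint8)
k=max(cv2.findContours(m,cv2.RETR_EXTERNAL,cv2.CHAIN_APPROX_NONE)[0],key=cv2.contourArea).reshape(-1,2)+[165,20]
for z in (.008,.014): print(circ(onz(w[2]["c"],k.astype(float),z)[:,:2]),len(k))
E
```

```text
blue
  ring [0.6629 0.168 ] 0.0261 0.00035
  ext [(87, [0.051, -0.031], [0.065, 0.018]), (126, [-0.026, -0.026], [0.026, 0.026]), (240, [-0.036, -0.033], [0.05, 0.033]), (339, [-0.062, -0.048], [0.068, 0.048])]Traceback (most recent call last):
  File "<stdin>", line 5, in <module>
  File "m.py", line 13, in carrier
    sl=[np.polyfit(*k.T,1) for k in (A,B)]; yaw+=np.arctan(np.mean([k[0] for k in sl]))
        ~~~~~~~~~~^^^^^^^^
    raise TypeError("expected non-empty vector for x")
TypeError: expected non-empty vector for x
```

```bash
sed -i 's/<38)/<.038)/; s/>34\]/>.034]/' m.py
python3 - <<'E'
from m import *
w=[np.load(f"w{i}.npy",allow_pickle=True).item() for i in range(5)]
for n,a in (("blue",(w[0],[((95,90,40),(125,255,255))],(340,70,475,175))),("red",(w[2],[((0,150,60),(10,255,255)),((170,150,60),(180,255,255))],(320,105,445,205)))):
    print(n)
    carrier(*a)
c=w[4]["c"]; S=lambda x,y:(200+(x+.5)/2.6-.5,(y+.5)/2.6-.5)
lo=[onz(c,S(*p),.027)[0,:2] for p in ((374,140),(328,452))]; hi=[onz(c,S(*p),.0787)[0,:2] for p in ((697,175),(615,517))]
le=[onz(c,S(*p),.033+.011*.927)[0,:2] for p in ((394,175),(361,425))]
print(np.round(lo,4),np.round(hi,4),np.round(le,4))
L=lambda a:np.linalg.norm(a[0]-a[1])
print("widths",L(lo),L(hi),L(le),"depth",np.linalg.norm(lo[0]-hi[0]),np.linalg.norm(lo[1]-hi[1]),"want .144,.112?,",.138*np.cos(np.radians(22)))
for a in(lo,hi,le): d=a[0]-a[1]; print("yaw",np.arctan2(-d[0],d[1]),np.mean(a,0))
for a,b in((lo[0],hi[0]),(lo[1],hi[1]),(np.mean(lo,0),np.mean(hi,0))): d=b-a; print("yaw side",np.arctan2(d[1],d[0]))
im=w[2]["im"]
g=cv2.cvtColor(im,cv2.COLOR_RGB2GRAY); m=(g[20:118,165:262]>110).astype(np.uint8)
k=max(cv2.findContours(m,cv2.RETR_EXTERNAL,cv2.CHAIN_APPROX_NONE)[0],key=cv2.contourArea).reshape(-1,2)+[165,20]
for z in (.008,.014): print(circ(onz(w[2]["c"],k.astype(float),z)[:,:2]),len(k))
E
```

```text
blue
  ring [0.6629 0.168 ] 0.0261 0.00035
  ext [(87, [0.051, -0.031], [0.065, 0.018]), (126, [-0.026, -0.026], [0.026, 0.026]), (240, [-0.036, -0.033], [0.05, 0.033]), (339, [-0.062, -0.048], [0.068, 0.048])]Traceback (most recent call last):
  File "<stdin>", line 5, in <module>
  File "m.py", line 13, in carrier
    sl=[np.polyfit(*k.T,1) for k in (A,B)]; yaw+=np.arctan(np.mean([k[0] for k in sl]))
        ~~~~~~~~~~^^^^^^^^
    raise TypeError("expected non-empty vector for x")
TypeError: expected non-empty vector for x
```

```bash
sed -i 's/>34)\]/>.034)]/' m.py; grep -n "A,B" m.py
python3 - <<'E'
from m import *
w=[np.load(f"w{i}.npy",allow_pickle=True).item() for i in range(5)]
for n,a in (("blue",(w[0],[((95,90,40),(125,255,255))],(340,70,475,175))),("red",(w[2],[((0,150,60),(10,255,255)),((170,150,60),(180,255,255))],(320,105,445,205)))):
    print(n)
    carrier(*a)
c=w[4]["c"]; S=lambda x,y:(200+(x+.5)/2.6-.5,(y+.5)/2.6-.5)
lo=[onz(c,S(*p),.027)[0,:2] for p in ((374,140),(328,452))]; hi=[onz(c,S(*p),.0787)[0,:2] for p in ((697,175),(615,517))]
le=[onz(c,S(*p),.033+.011*.927)[0,:2] for p in ((394,175),(361,425))]
print(np.round(lo,4),np.round(hi,4),np.round(le,4))
L=lambda a:np.linalg.norm(a[0]-a[1])
print("widths",L(lo),L(hi),L(le),"depth",np.linalg.norm(lo[0]-hi[0]),np.linalg.norm(lo[1]-hi[1]),"want .144,.112?,",.138*np.cos(np.radians(22)))
for a in(lo,hi,le): d=a[0]-a[1]; print("yaw",np.arctan2(-d[0],d[1]),np.mean(a,0))
for a,b in((lo[0],hi[0]),(lo[1],hi[1]),(np.mean(lo,0),np.mean(hi,0))): d=b-a; print("yaw side",np.arctan2(d[1],d[0]))
im=w[2]["im"]
g=cv2.cvtColor(im,cv2.COLOR_RGB2GRAY); m=(g[20:118,165:262]>110).astype(np.uint8)
k=max(cv2.findContours(m,cv2.RETR_EXTERNAL,cv2.CHAIN_APPROX_NONE)[0],key=cv2.contourArea).reshape(-1,2)+[165,20]
for z in (.008,.014): print(circ(onz(w[2]["c"],k.astype(float),z)[:,:2]),len(k))
E
```

```text
12:        A,B=[l[(abs(l[:,0])<.038)&(s*l[:,1]>.034)] for s in (1,-1)]
13:        sl=[np.polyfit(*k.T,1) for k in (A,B)]; yaw+=np.arctan(np.mean([k[0] for k in sl]))
blue
  ring [0.6629 0.168 ] 0.0261 0.00035
  ext [(87, [0.051, -0.031], [0.065, 0.018]), (126, [-0.026, -0.026], [0.026, 0.026]), (240, [-0.036, -0.033], [0.05, 0.033]), (339, [-0.062, -0.048], [0.068, 0.048])]
  yaw -0.1001 [[-0.0013, 0.0427], [0.0013, -0.0424]] x range -0.059 0.0655
red
  ring [ 0.5755 -0.3627] 0.0258 0.00037
  ext [(120, [-0.025, -0.026], [0.026, 0.026]), (85, [0.05, -0.019], [0.065, 0.032]), (240, [-0.038, -0.039], [0.049, 0.032]), (324, [-0.062, -0.051], [0.068, 0.051])]
  yaw 0.1475 [[0.0025, 0.0426], [-0.0025, -0.0423]] x range -0.0582 0.0636
[[ 0.6282  0.0022]
 [ 0.6081 -0.138 ]] [[ 0.7526 -0.017 ]
 [ 0.7307 -0.1566]] [[ 0.6359 -0.0141]
 [ 0.6229 -0.1224]]
widths 0.14168285311225948 0.14125267310215792 0.10907728673712683 depth 0.12587990847234107 0.12398382606484853 want .144,.112?, 0.12795137193021666
yaw -0.14212051522939292 [ 0.61813032 -0.06791762]
yaw -0.1555146826402207 [ 0.74162615 -0.08680423]
yaw -0.1197946987981035 [ 0.62938654 -0.06825002]
yaw side -0.15344387854074795
yaw side -0.1500450433197001
yaw side -0.15175735691507772
(array([ 0.38707979, -0.24417865]), np.float64(0.041280396333997764)) 383
(array([ 0.38866532, -0.2449918 ]), np.float64(0.040705343965982)) 383
```

```bash
cat >> h.py <<'E'
RED=np.array([.5755,-.3627]);RY=.1475;BLUE=np.array([.6629,.168]);BY=-.1001;H=-np.pi/2
def st(t): print(t,"t",round(manip.current_clock(),1),"gap",round(manip.current_finger_gap(),4),"F",np.round(manip.current_force(),1),"z",round(manip.current_tool_pos()[2],4),flush=True)
def pick(xy,a):
    o=down(a); manip.move_pose((*xy,.13),o); manip.servo_line((*xy,.004),vel=.12); effector.close(12); st("closed")
    manip.servo_line((*xy,.13),vel=.2); st("lifted")
def place(xy,yaw,z):
    manip.move_pose((*xy,.13),down(H+yaw)); manip.servo_line((*xy,z+.03),vel=.2); manip.servo_line((*xy,z+.0045),vel=.05); st("down")
    effector.open_jaws(); manip.servo_line((*xy,.15),vel=.2); st("placed")
E
python3 - <<'E'
from m import *
for i,win in ((2,(165,20,262,118)),(3,(70,165,150,222))):
    v=np.load(f"w{i}.npy",allow_pickle=True).item(); im=v["im"].copy(); x0,y0,x1,y1=win
    g=cv2.cvtColor(im,cv2.COLOR_RGB2GRAY)[y0:y1,x0:x1]; 
    t=cv2.threshold(g,0,255,cv2.THRESH_OTSU)
    m=cv2.morphologyEx(t[1],cv2.MORPH_OPEN,np.ones((5,5)))
    k=max(cv2.findContours(m,cv2.RETR_EXTERNAL,cv2.CHAIN_APPROX_NONE)[0],key=cv2.contourArea); k=cv2.convexHull(k).reshape(-1,2)+[x0,y0]
    print(i,t[0],*[circ(onz(v["c"],k.astype(float),z)[:,:2]) for z in (.008,.014)],len(k))
a,b=np.array([365,226]),np.array([273,215.])
print(onz(viewer.get_calibration("top"),a,.01),onz(viewer.get_calibration("scene"),b,.01))
pick((.551,.0222),H); place(RED,RY,.008)
im,c=grab("top"); cv2.imwrite("pics/t1.png",cv2.resize(im[80:280,180:440],None,fx=3,fy=3)[:,:,::-1])
E
```

```text
2 159.0 (array([ 0.37546347, -0.26096975]), np.float64(0.028718863824727985)) (array([ 0.37721081, -0.26154899]), np.float64(0.02831879860937763)) 23
3 176.0 (array([ 0.37302117, -0.26355149]), np.float64(0.029290277955570522)) (array([ 0.37684207, -0.26183942]), np.float64(0.02890036210901247)) 23
[[ 0.37507036 -0.26108692  0.01      ]] [[ 0.3750887  -0.26068336  0.01      ]]
closed t 10.6 gap 0.0576 F [-0.2 -0.4  1.5] z 0.0041
lifted t 11.4 gap 0.0575 F [-0.6  0.2 -0.4] z 0.1291
down t 14.1 gap 0.0572 F [-0.6  0.3 -0.3] z 0.012
placed t 15.7 gap 0.0915 F [-0.   0.4 -0.4] z 0.1488
```

View pics/t1.png

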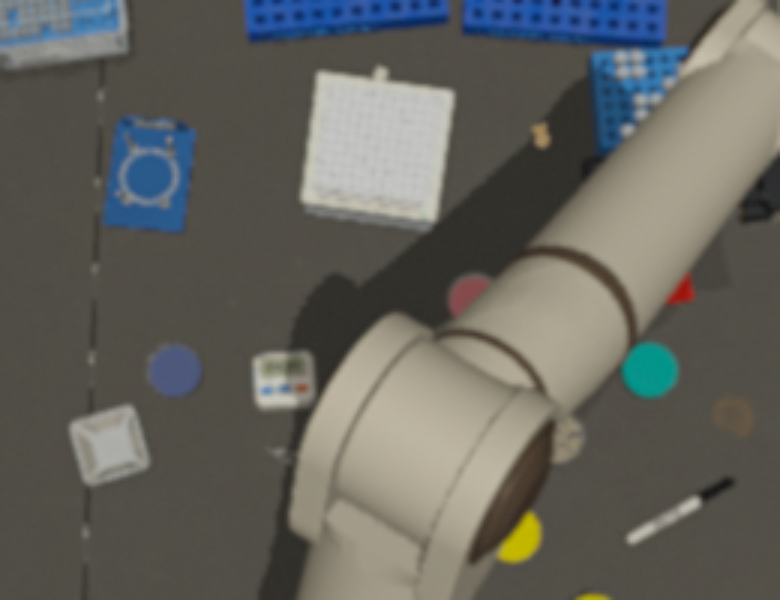

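t1 shows the light box, timer and blue dish undisturbed, with the arm hiding the red carrier. I'll check the first placing with the wrist camera, then continue.

```bash
cat >> h.py <<'E'
def look(xy,name):
    manip.move_pose((xy[0]-.11,xy[1],.25),down(H)); manip.sleep(.2); im,c=grab("wrist")
    cv2.imwrite(f"pics/{name}.png",im[:230,:,::-1]); np.save(name+".npy",dict(im=im,c=c),allow_pickle=True); return im,c
def blobat(im,c,col,z,near):
    lo,hi=dict(red=((160,50,60),(180,200,255)),blue=((108,50,50),(130,175,255)))[col]
    for b in blobs(im,lo,hi,300):
        o,r=circ(onz(c,b.reshape(-1,2).astype(float),z)[:,:2])
        if np.linalg.norm(o-near)<.05: print(col,"z",z,"off",(o-near).round(4),"r",r.round(4))
E
python3 - <<'E'
from h import *
im,c=look(RED,"c1"); blobat(im,c,"red",.016,RED)
E
```

```text
red z 0.016 off [-0.0004 -0.0006] r 0.0256
```

View pics/c1.png

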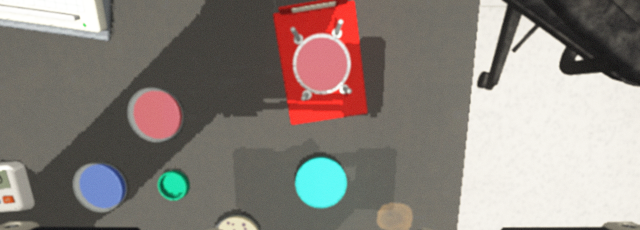

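c1 shows the first red dish seated between the four guides at (322,63), within 1 mm of centre. Next are the second red dish and both blue dishes.

Run:
```python
from h import *
pick((.5233,-.1795),H); place(RED,RY,.023)
im,c=look(RED,"c2"); blobat(im,c,"red",.031,RED)
pick((.4422,-.1043),-1.95); place(BLUE,BY,.008)
im,c=look(BLUE,"c3"); blobat(im,c,"blue",.016,BLUE); blobat(im,c,"blue",.008,np.array([.4506,.1357]))
st("end")
v=[cv2.imread(f"pics/{n}.png") for n in ("c2","c3")]; cv2.imwrite("pics/c23.png",np.vstack(v))
```

```text
closed t 19.4 gap 0.0576 F [-0.5  0.2  1.4] z 0.0041
lifted t 20.2 gap 0.0574 F [-0.6  0.2 -0.8] z 0.1291
down t 22.2 gap 0.0574 F [0.1 0.1 0.1] z 0.027
placed t 23.7 gap 0.0917 F [ 0.1 -0.3 -0.3] z 0.1489
red z 0.031 off [-0.0009 -0.0007] r 0.0253
closed t 27.5 gap 0.0575 F [-0.6  0.5  2.7] z 0.0041
lifted t 28.3 gap 0.0577 F [ 0.3 -0.2 -0.5] z 0.1293
down t 30.9 gap 0.0573 F [-0.2 -0.2 -0.4] z 0.012
placed t 32.5 gap 0.0921 F [ 0.2 -0.3 -0.5] z 0.1488
blue z 0.016 off [ 0.0006 -0.0003] r 0.0578
blue z 0.008 off [ 0.0039 -0.0002] r 0.0243
end t 33.4 gap 0.0918 F [-0.2 -1.2 -0.2] z 0.2482
```

View pics/c23.png

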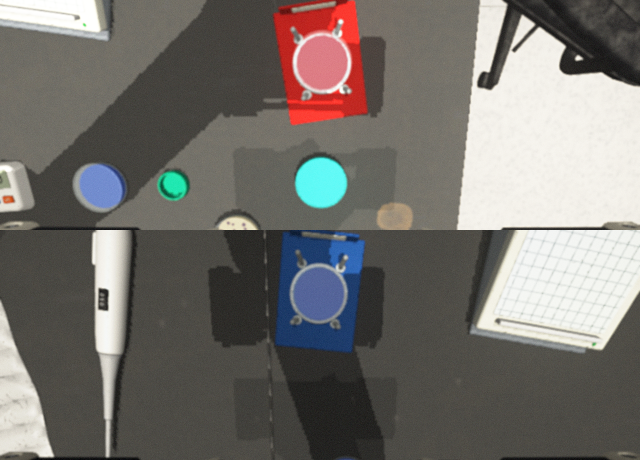

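c2 shows the red stack squarely between its guides at (322,63). The lower picture shows the blue dish seated in the blue carrier at (318,293). Next come the second blue dish and the grown dish.

```bash
cat >> h.py <<'E'
PY=-.149;PO=np.array([.6313,-.0701,.033])
PR=R.from_euler('z',PY)*R.from_euler('y',-np.radians(22))
PQ=(PR*R.from_matrix(np.diag([1.,-1,-1]))).as_quat()
def pp(x,z): return PO+PR.apply([x,0,z])
E
python3 - <<'E'
from h import *
pick((.4506,.1357),H); place(BLUE,BY,.023)
im,c=look(BLUE,"c4")
pick((.3768,-.2617),H)
manip.move_pose((.52,-.15,.2),down(H)); manip.move_pose(pp(.034,.10),PQ); manip.servo_line(pp(.034,.03),vel=.15); manip.sleep(.2)
f0=manip.current_force(); manip.servo_line(pp(.034,.0055),vel=.04); st("at panel")
ax=PR.as_matrix()
for x in np.arange(.033,.0245,-.001):
    manip.servo_line(pp(x,.0055),vel=.03); manip.sleep(.1); f=ax.T@(manip.current_force()-f0); print(round(x,4),f.round(2))
    if f[0]>2: break
r=PR.inv().apply(manip.current_tool_pos()-PO); print("panel pos",r.round(4),"f0",f0)
im,c=grab("scene"); cv2.imwrite("pics/s5.png",cv2.resize(im[170:310,220:500],None,fx=2.8,fy=2.8)[:,:,::-1]); st("x")
E
```

```text
closed t 35.9 gap 0.0576 F [-0.5 -0.5  2.5] z 0.0041
lifted t 36.7 gap 0.0576 F [ 0.2 -0.1  0.2] z 0.1292
down t 38.7 gap 0.0577 F [-0.8 -0.3 -0.6] z 0.027
placed t 40.2 gap 0.0921 F [-0.8 -0.5 -0. ] z 0.1489
closed t 44.7 gap 0.0574 F [-0.4  0.3  1.8] z 0.0041
lifted t 45.5 gap 0.0576 F [-0.2  0.1  0.3] z 0.1293
at panel t 48.5 gap 0.0576 F [ 0.1  0.7 -1. ] z 0.0504
0.033 [-0.15  0.1   0.36]
0.032 [-0.68  0.37  0.27]
0.031 [0.28 0.22 0.36]
0.03 [0.01 0.14 0.71]
0.029 [0.27 0.26 0.32]
0.028 [-0.14  1.15  0.06]
0.027 [ 0.83  0.82 -0.12]
0.026 [4.28 0.7  0.52]
panel pos [ 0.0273 -0.      0.0058] f0 [ 0.46905891 -0.2100071  -0.54110801]
x t 51.4 gap 0.0576 F [ 3.9 -0.5  1. ] z 0.0486
```

View pics/s5.png

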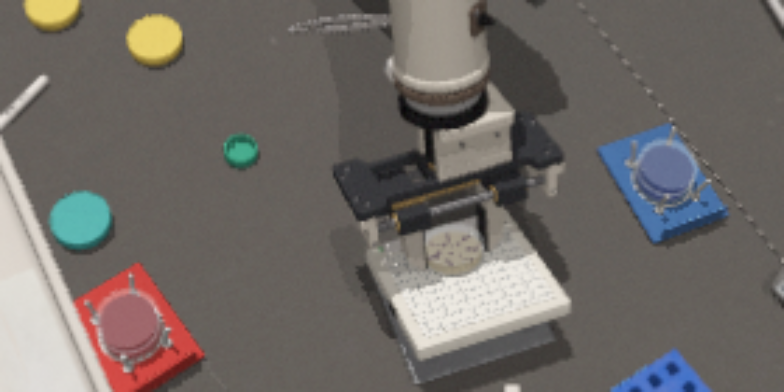

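s5 shows the held grown dish flat at the ledge side of the panel, and both stacks upright in their carriers. The ledge contact registered 4 N. I'll ease off, lower to contact and release.

Run:
```python
from h import *
ax=PR.as_matrix(); manip.servo_line(pp(.027,.0055),vel=.03); manip.sleep(.1); f0=manip.current_force()
for z in np.arange(.005,.0022,-.0005):
    manip.servo_line(pp(.027,z),vel=.02); manip.sleep(.1); f=ax.T@(manip.current_force()-f0); print(round(z,4),f.round(2))
    if f[2]>1.5: break
effector.open_jaws(); manip.sleep(.2); manip.servo_line(pp(.027,.1),vel=.15)
manip.move_pose((.5,-.07,.28),down(H)); manip.sleep(.3)
im,c=grab("wrist"); np.save("w6.npy",dict(im=im,c=c),allow_pickle=True); st("clear")
a=cv2.resize(im[:230,180:480],None,fx=2,fy=2)
c4=cv2.imread("pics/c4.png")[:,200:440,::-1]
cv2.imwrite("pics/w6.png",np.vstack([a,np.pad(c4[:130],((0,0),(0,360),(0,0)))])[:,:,::-1])
g=cv2.cvtColor(cv2.imread("pics/c4.png"),cv2.COLOR_BGR2RGB); v=np.load("c4.npy",allow_pickle=True).item()
m=v["im"].copy()
hsv=cv2.cvtColor(m,cv2.COLOR_RGB2HSV); mm=cv2.inRange(hsv,(100,50,50),(130,150,255)); 
blobat(v["im"],v["c"],"blue",.031,BLUE)
```

```text
0.005 [ 0.08 -0.11  1.87]
clear t 54.9 gap 0.0917 F [ 0.7 -0.2 -0.2] z 0.2792
blue z 0.031 off [-0.0009 -0.0004] r 0.0555
```

View pics/w6.png

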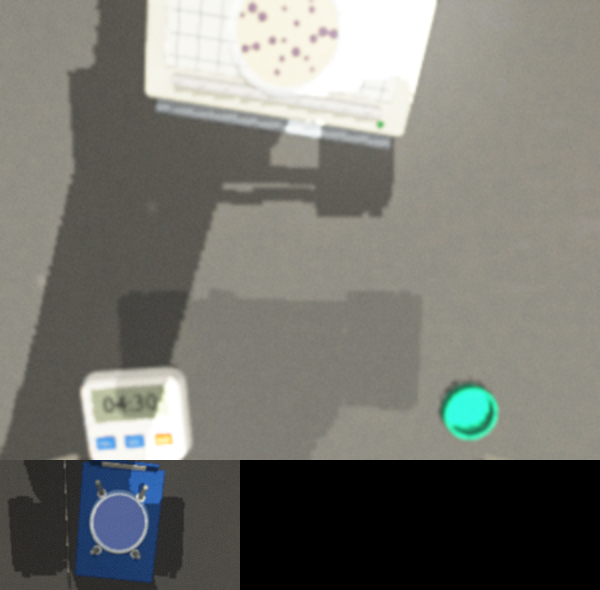

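w6 shows the grown dish flat against the ledge at (288,30), near the ledge middle. The timer at (135,415) is untouched, and the blue stack is square in its carrier. Handing in.

```bash
python3 -c "
from bench import manip
print(manip.hand_in(),manip.current_clock())"
```

```text
the job is handed in; nothing more can be done
the job is handed in; nothing more can be done
```

I stacked both red and both blue dishes in their carriers, laid the grown dish against the ledge of the light box, left the timer in place, and handed the job in at about 55 s; no verdict was returned.

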